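Find the stamped parts crate and push it to the dispatch line

ROBOT

A 6-joint arm with a two-finger parallel gripper is mounted at the origin on the work surface. World frame = base frame: x ahead of the robot, y to its left, z up, the work surface at z = 0. Lengths are in m, angles in degrees, forces in N, time in s.
With the tool pointing down it reaches from about 0.4 to 0.825 m from the base axis. Payload 7 kg.
Tool frame: the origin (TCP) lies on the front face of the gripper's body, between the roots of the fingers; the fingertips stand 66 mm ahead of it and the grasp point (between the pads) lies 47 mm ahead of it; z points along the fingers, y is the line along which they close (so a half turn about z gives the same grasp; the last joint's range is limited). The gripper opens to 88 mm and grips with 3 to 60 N. Pads are 19 mm wide; open, the fingers measure 130 mm over their backs; the gripper's body (78 mm by 193 mm) begins 47 mm behind the grasp point.
Start: joints at [90.59, 20.546, 0.682, 0, -70.136, -16.507], TCP at [0.185, 0.649, 0.292] pointing down, gripper open.
Joint ranges: [-176.03, 176.03], [-82.01, 121.73], [-58.28, 71.71], [-173.87, 95.51], [-174.79, -0.11], [-173.66, 173.66]. Speed limits (degrees/s): [136.94, 136.94, 172.46, 180, 180, 180].

INTERFACE

Orientations are given as [roll, pitch, yaw] about the fixed x, y, z axes, in that order (R = Rz(yaw) Ry(pitch) Rx(roll)).
In Python, from plant import ctrl gives the robot as it stands.
- The arm moves only by the tool send_rows, never from a script. Its argument "deltas" is a list of rows, each a list of 2 entries, a list of its own where there are three numbers: the shift along the tool's x, y, z each as a share of 800 mm, from -1 to 1, then the turn about the tool's z as a share of 90 degrees, from -1 to 1. A call has exactly 5 rows; each row is the pose to reach, as a shift and turn from the pose commanded when the call began, along the tool's axes at that moment; what a row does not reach only later rows make up. A row lasts 1/12 s, in which the tool goes at most 41.7 mm and 7.16 degrees, less where a joint would pass 70% of its speed; a pose out of reach is approached as far as the arm can. A call with a number of a shift or a turn outside -1 to 1 is refused whole. A call with a gripper value outside its range is refused whole. "gripper" is the opening, from 0 (shut) to 1 (fully open), set as the call begins (left out, the last holds). The fingers move at their own pace and stop on an object; the grip force is fixed at half the most. Time passes only in rows, so rows that repeat a pose let the fingers close, or fill a call up. It gives the time, the measured TCP pose, the force, the opening and the grip force at its end, in the units of the state.
- ctrl.get_obs(): the state, without advancing time (a new reading comes with each control period).
- ctrl.snapshot(name): name is "side" or "top"; returns a dict with "color" (400x640x3 uint8, red, green, blue), "vertical_fov" (degrees; the focal length in pixels is half the picture's height over the tangent of half this angle, whatever the lens; pixels are square), "cx", "cy" (the principal point, pixels), "rvec" (rotation vector, rad) and "tvec" (3), from world to camera coordinates, as OpenCV has them. Camera axes: x right, y down, z forward; pixel columns grow to the right and rows downward; lengths in m; the calibration is good to about 2 mm. A picture is of the moment at which its call begins. There is no depth.
- ctrl.close_job(): hands the job in; it is judged then, once.
Trained networks look in a picture, given as the dict that the camera call returned (one of the last four; its "shot" number tells which), for a name from the list of things; names that differ only in an ending like _2 or _b are one class to them, and where a whole thing is asked for, a point or a joint stands for the part that bears it (a point fixed in the world has none). Each returns a list of dicts, best first, with "conf" (0 to 1); they miss things now and then, are a little off and sometimes report something else, mostly with a low value. They report only what shows in the picture. A call takes as long as a camera call.
- ctrl.boxes_of(picture, thing): "xy" ([column, row] as shares, 0 to 1, of the picture: columns of its width, rows of its height, amid what is visible of it).
- ctrl.cut_out(picture, thing): "pixels" (400x640 bool, what is visible of it) and "xy" ([column, row] as shares, 0 to 1, of the picture: columns of its width, rows of its height, amid what is visible of it).
The state is a dict: "clock": time; "joint_pos": joint angles; "qvel": joint speeds; "tau": joint torques, N m; "tool_pos": TCP position; "orientation": TCP orientation; "force": force on the tool from outside, world axes, zero at the start; "moment": the same for the moment, N m; "opening": finger opening in m; "gripper_force": force on a finger pad.
Only numpy, scipy, OpenCV 4.12 (cv2) and the standard library are available. Lean on these libraries where they do the work, as an engineer would, in place of code of your own. Each camera call takes 0.05 s, during which the arm holds its last target. There are 200 camera calls.

TASK

Tip each of the two yellow parts crates over onto its side and leave it lying, so that you can see which one has the round green stamp underneath. Then push the stamped crate, still lying on its side, along the bench until it lies centred on the red-and-white dispatch line, and leave the other crate lying well clear of the line. Only tip and push with the fingers: lift nothing, and leave the other things on the bench alone.

Things in the scene. Friction and masses are not known exactly. Their poses are not given: they have to be found in the camera images.
- crate_a: one of two look-alike parts crates: empty, open-topped, yellow plastic with orange bands, 80 mm deep (its x) x 120 wide (its y) x 130 high (its z), walls and floor 5 mm, about 0.35 kg. Origin: centre of the underside; z points out of the open top. Starts upright, a broad 120 mm face roughly towards the robot (yaw within 0.3 rad), one crate each side of the dispatch line
- crate_b: the other crate, same size and frame. Pulled or pushed squarely near the top of a broad face, a crate turns over its bottom edge without sliding, balances at about 35 degrees and then falls onto that face: 80 mm high, 130 mm long, its y still level. Tipped towards the robot, its underside then faces +x. Lying, it slides when pushed on a side
- crate_a_mid (a point): centre of crate_a's volume, 65 mm above its underside along its z; 65 mm above the bench standing, 40 mm lying on a broad face
- crate_b_mid (a point): the same point of crate_b
- stamp (a point): centre of the stamp, a flat green disc 50 mm across with a white middle, in the centre of the underside of one crate
- line: dispatch line: a flat red-and-white striped tape stuck on the bench between the crates, 320 mm long (its x, roughly away from the robot) and 50 mm wide (its y), nothing to catch on. Origin: its centre, at bench level
- spray_can: bystander: aerosol can, 58 mm across, 170 mm tall, standing; origin at the centre of its underside
- hammer: bystander: hammer lying on the bench, 260 mm long and 26 mm thick, head towards its +x; origin under its middle
- wood_block: bystander: wooden block 60 x 140 x 45 mm (x, y, z), origin at the centre of its underside
- bearing_cap: bystander: brass bearing cap, an arch 110 x 22 x 42 mm (x, y, z), origin at the centre of its underside

How it is judged (in metres and radians):
On the way:
1. both crates lie tipped on their sides, neither yet on the dispatch line (angle between crate_a's own z axis and vertical between 1.4 and 1.75 rad and height (world z) of each of crate_a_mid, crate_b_mid below 0.07 m and angle between crate_b's own z axis and vertical between 1.4 and 1.75 rad and (y of crate_a_mid in the frame of line above 0.07 m or y of crate_a_mid in the frame of line below -0.07 m) and (y of crate_b_mid in the frame of line above 0.07 m or y of crate_b_mid in the frame of line below -0.07 m)), for 0.2 s.
At the end, for the whole second after the job is handed in: Both crates lie on their sides at rest; the middle of the stamped crate is within 25 mm of the dispatch line's centre line and within its length (150 mm either way of its centre); the middle of the other crate is more than 100 mm from the centre line (angle between crate_a's own z axis and vertical between 1.4 and 1.75 rad and height (world z) of each of crate_a_mid, crate_b_mid below 0.07 m and angle between crate_b's own z axis and vertical between 1.4 and 1.75 rad and y of crate_b_mid in the frame of line between -0.025 and 0.025 m and x of crate_b_mid in the frame of line between -0.15 and 0.15 m and (y of crate_a_mid in the frame of line above 0.1 m or y of crate_a_mid in the frame of line below -0.1 m) and linear speed of each of crate_a, crate_b below 0.02 m/s and angular speed of each of crate_a, crate_b below 0.2 rad/s); the robot touches nothing.
It fails at once if a crate lifted off the bench ((height (world z) of crate_a_mid above 0.1 m or (angle between crate_a's own z axis and vertical below 0.1 rad and height (world z) of crate_a_mid above 0.085 m) or (angle between crate_a's own z axis and vertical above 1.45 rad and height (world z) of crate_a_mid above 0.085 m)) or (height (world z) of crate_b_mid above 0.1 m or (angle between crate_b's own z axis and vertical below 0.1 rad and height (world z) of crate_b_mid above 0.085 m) or (angle between crate_b's own z axis and vertical above 1.45 rad and height (world z) of crate_b_mid above 0.085 m))).
It fails at once if the unstamped crate moved onto the dispatch line (not (y of crate_a_mid in the frame of line above 0.07 m or y of crate_a_mid in the frame of line below -0.07 m)).
It fails at once if another thing on the bench disturbed (moved more than 30 mm) (distance of any of spray_can, hammer, wood_block, bearing_cap from where it was at the start of the episode above 0.03 m).
It also fails if it takes over 67 s, if anything falls off the work surface, if the arm or the gripper's body presses on something with over 40 N, if the wrist force passes 120 N, or if a joint passes its speed limit or range.

## Working session

There is one attempt and no reset: what is moved stays moved. The work goes in short steps, Python scripts to look and compute and a tool call to move; the robot and the scene stay as the last step left them, time stands still between calls to the robot, and variables do not carry over. Pictures are saved under pics/ and viewed, at most 10 in all, crops included, and the job is handed in when it is done.

Besides the shell and the picture viewer there is one more tool, called by a JSON object that holds its "api" and its "payload". send_rows: Moves the arm, as the interface text tells. Shift numbers are shares of 800 mm and turn numbers shares of 90 degrees, none past 1 either way. Its arguments: {"type":"object","properties":{"deltas":{"type":"array","items":{"type":"array"}},"gripper":{"type":"number"}},"required":["deltas"]}

```bash
mkdir -p pics; cat > h.py <<'E'
import numpy as np, cv2
from plant import ctrl
def cam(s):
    f=s["color"].shape[0]/2/np.tan(np.radians(s["vertical_fov"])/2)
    K=np.array([[f,0,s["cx"]],[0,f,s["cy"]],[0,0,1.]])
    R=cv2.Rodrigues(np.array(s["rvec"],float))[0]
    return K,R,np.array(s["tvec"],float).ravel()
def ray(s,uv,z):
    K,R,t=cam(s); d=R.T@np.linalg.inv(K)@np.array([uv[0],uv[1],1.]); c=-R.T@t
    return c+d*(z-c[2])/d[2]
def proj(s,p):
    K,R,t=cam(s); q=K@(R@np.array(p,float)+t); return q[:2]/q[2]
def save(s,n): cv2.imwrite("pics/"+n+".png",s["color"][:,:,::-1])
E
python3 - <<'E'
from h import *
o=ctrl.get_obs(); print({k:np.round(o[k],3) for k in ("clock","tool_pos","orientation","opening")})
S={}
for n in("top","side"):
    s=ctrl.snapshot(n); save(s,n+"0"); K,R,t=cam(s); print(n,s.keys(),"cam",np.round(-R.T@t,3),"axis",np.round(R[2],2))
    for th in("crate_a","line","spray_can","hammer","wood_block","bearing_cap"):
        for d in ctrl.cut_out(s,th):
            if d["conf"]<.3: continue
            m=d["pixels"].astype(np.uint8); c=cv2.findContours(m,0,2)[0]; c=max(c,key=cv2.contourArea)
            h=cv2.approxPolyDP(cv2.convexHull(c),4,True)[:,0]
            z=0.13 if th=="crate_a" and n=="top" else 0
            print(th,round(d["conf"],2),h.tolist(),"z",z,[np.round(ray(s,p,z)[:2],3).tolist() for p in h])
E
```

```text
{'clock': np.float64(0.0), 'tool_pos': array([0.185, 0.649, 0.291]), 'orientation': array([ 1.79903e+02, -7.00000e-03, -1.59200e+01]), 'opening': np.float64(0.088)}
top dict_keys(['color', 'vertical_fov', 'cx', 'cy', 'rvec', 'tvec', 'shot']) cam [0.498 0.005 1.334] axis [ 0.1   0.02 -0.99]
crate_a 0.6 [[376, 187], [384, 183], [417, 189], [414, 213], [375, 212]] z 0.13 [[0.656, -0.132], [0.669, -0.157], [0.65, -0.261], [0.574, -0.25], [0.577, -0.128]]
crate_a 0.57 [[287, 198], [284, 220], [244, 215], [246, 193], [281, 193]] z 0.13 [[0.62, 0.149], [0.551, 0.158], [0.566, 0.284], [0.636, 0.28], [0.636, 0.169]]
line 0.9 [[326, 181], [336, 182], [342, 272], [331, 267]] z 0 [[0.694, 0.028], [0.691, -0.007], [0.379, -0.028], [0.396, 0.01]]
spray_can 0.57 [[167, 218], [174, 211], [194, 213], [201, 225], [173, 228]] z 0 [[0.562, 0.586], [0.587, 0.562], [0.58, 0.491], [0.538, 0.465], [0.527, 0.563]]
hammer 0.58 [[461, 191], [486, 190], [489, 265], [483, 263]] z 0 [[0.66, -0.441], [0.663, -0.528], [0.406, -0.528], [0.413, -0.508]]
hammer 0.53 [[377, 186], [416, 188], [414, 213], [374, 211]] z 0
[... 1298 characters left out ...]
ock 0.63 [[292, 192], [295, 203], [278, 233], [259, 231], [256, 221], [275, 190]] z 0 [[0.765, -0.061], [0.746, -0.016], [0.767, 0.106], [0.821, 0.107], [0.84, 0.071], [0.818, -0.062]]
wood_block 0.39 [[344, 109], [410, 112], [413, 117], [346, 122]] z 0 [[0.669, -0.544], [0.42, -0.557], [0.408, -0.524], [0.65, -0.457]]
bearing_cap 0.89 [[263, 324], [277, 319], [296, 334], [304, 349], [295, 353]] z 0 [[0.734, 0.381], [0.706, 0.364], [0.654, 0.394], [0.63, 0.426], [0.647, 0.438]]
bearing_cap 0.74 [[341, 328], [352, 342], [348, 389], [335, 395], [326, 389], [320, 369], [324, 336]] z 0 [[0.557, 0.365], [0.528, 0.395], [0.524, 0.497], [0.548, 0.513], [0.568, 0.504], [0.587, 0.465], [0.591, 0.39]]
```

View pics/top0.png

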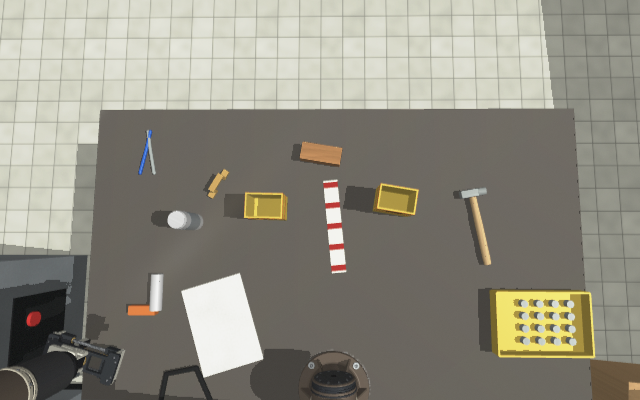

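View pics/side0.png

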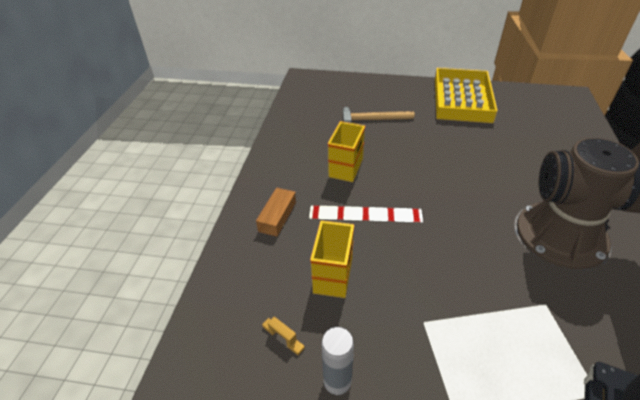

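Top view: the left crate's rim is around (245–287, 193–220) and the right one's is around (376–418, 184–214). The line runs from (331,181) to (339,271), with the wood block at (320,153) beyond its far end. The side view shows the same layout. I'll tip both crates towards the robot by pushing their far faces near the top, so they lie clear of the block. First I'll fit the crate poses accurately.

```bash
cat >> h.py <<'E'
from scipy.optimize import minimize
def ymask(s):
    h=cv2.cvtColor(s["color"],cv2.COLOR_RGB2HSV); return cv2.inRange(h,(14,110,40),(35,255,255))|cv2.inRange(h,(5,180,60),(14,255,255))
def box(x,y,a,lx,h,ly=.12):
    c,s_=np.cos(a),np.sin(a)
    return [(x+c*i*lx/2-s_*j*ly/2,y+s_*i*lx/2+c*j*ly/2,k*h) for i in(-1,1) for j in(-1,1) for k in(0,1)]
def fit(shots,x,y,a,lx=.08,h=.13,n=4):
    """x,y,yaw of a box from its yellow silhouette (hull) in the shots"""
    T=[]
    for s in shots:
        m=ymask(s); w=np.zeros_like(m)
        hull=cv2.convexHull(np.array([proj(s,p) for p in box(x,y,a,lx+.08,h+.02,.2)],np.float32)).astype(int)
        cv2.fillConvexPoly(w,hull,255); m=cv2.morphologyEx(m&w,cv2.MORPH_OPEN,np.ones((2,2)))
        k,l,st,_=cv2.connectedComponentsWithStats(m); i=1+np.argmax(st[1:,4])
        c=cv2.convexHull(cv2.findContours((l==i).astype(np.uint8),0,1)[0][0])
        z=np.zeros((400*n,640*n),np.uint8); cv2.fillPoly(z,[((c+.5)*n).astype(int)],1)
        big=cv2.resize((l==i).astype(np.uint8),None,fx=n,fy=n,interpolation=0); T.append((s,z|big))
    def cost(v):
        e=0
        for s,z in T:
            q=cv2.convexHull(np.array([proj(s,p) for p in box(*v,lx,h)],np.float32))
            r=np.zeros_like(z); cv2.fillConvexPoly(r,((q+.5)*n).round().astype(int),1)
            e+=1-(r&z).sum()/(r|z).sum()
        return e
    best=min((minimize(cost,[x,y,a+d],method="Nelder-Mead",options=dict(initial_simplex=np.array([x,y,a+d])+np.array([[0,0,0],[.02,0,0],[0,.02,0],[0,0,.15]]),xatol=1e-4)) for d in(-.15,.1)),key=lambda r:r.fun)
    return best.x,best.fun
def go(x,y,ztip,yawdeg,rpy=None,pos=None):
    """shares for TCP so that fingertips' centre is at x,y,ztip with tool yaw"""
    o=ctrl.get_obs(); p=np.array(o["tool_pos"] if pos is None else pos); w=(o["orientation"][2] if rpy is None else rpy)
    a=np.radians(w); R=np.array([[np.cos(a),np.sin(a),0],[np.sin(a),-np.cos(a),0],[0,0,-1]])
    return np.round(R.T@(np.array([x,y,ztip+.066])-p)/.8,3), round(-(yawdeg-w)/90,3)
E
python3 - <<'E'
from h import *
t=ctrl.snapshot("top"); s=ctrl.snapshot("side")
for x,y,a in((.595,.218,0),(.62,-.195,-.1)):
    v,e=fit([t,s],x,y,a); print(np.round(v,3),round(e,3), [np.round(fit([q],x,y,a)[0],3) for q in(t,s)])
    c=np.array([np.cos(v[2]),np.sin(v[2])]); d=np.degrees(v[2])
    for off in(.065,-.03): print("finger at",off,np.round(v[:2]+c*off,3),go(*(v[:2]+c*off),.105,d))
for q in(t,s):
    h=cv2.cvtColor(q["color"],cv2.COLOR_RGB2HSV); print([l["conf"] for l in ctrl.cut_out(q,"line")])
    m=ctrl.cut_out(q,"line")[0]["pixels"]; ys,xs=np.nonzero(m); P=np.array([ray(q,(u,w),0)[:2] for u,w in zip(xs,ys)])
    c=P.mean(0); U=np.linalg.svd(P-c)[2][0] if len(P)<3000 else None; print("line",c.round(4),np.degrees(np.arctan(U[1]/U[0])))
E
```

```text
[ 0.595  0.223 -0.025] 0.075 [array([ 0.596,  0.222, -0.021]), array([ 0.594,  0.226, -0.039])]
finger at 0.065 [0.66  0.221] (array([0.718, 0.352, 0.152]), np.float64(-0.161))
finger at -0.03 [0.565 0.223] (array([0.603, 0.381, 0.152]), np.float64(-0.161))
[ 0.617 -0.202 -0.168] 0.08 [array([ 0.617, -0.202, -0.168]), array([ 0.615, -0.195, -0.179])]
finger at 0.065 [ 0.681 -0.212] (array([0.891, 0.866, 0.152]), np.float64(-0.07))
finger at -0.03 [ 0.587 -0.196] (array([0.773, 0.879, 0.152]), np.float64(-0.07))
[0.76]
line [5.351e-01 1.000e-04] 5.148398741558573
[0.79]
line [ 0.5353 -0.0021] 5.3774865031452395
```

{"api": "send_rows", "payload": {"deltas": [[[0.73, 0.355, 0], -0.16], [[0.73, 0.355, 0], -0.16], [[0.73, 0.355, 0], -0.16], [[0.73, 0.355, 0], -0.16], [[0.73, 0.355, 0], -0.16]], "gripper": 1}}

```text
clock: 1.42
tool_pos: [0.3413, 0.5087, 0.2924]
orientation: [-180.0, -0.0, -1.5]
force: [1.9, 0.2, 0.2]
opening: 0.0877
gripper_force: 0.0
```

```bash
python3 - <<'E'
from h import *
o=ctrl.get_obs(); print(o["clock"],o["tool_pos"],o["orientation"],o["qvel"]); print(go(.672,.221,.226,-1.5))
E
```

```text
1.4167 [0.34132737 0.50869945 0.2924104 ] [-1.79975300e+02 -1.00590329e-02 -1.47792491e+00] [-43.58378021  -7.67258952 -10.34955304   0.17061914   3.10217443
  42.97734088]
(array([0.422, 0.349, 0.001]), np.float64(0.0))
```

{"api": "send_rows", "payload": {"deltas": [[[0.41, 0.34, 0], 0], [[0.41, 0.34, 0], 0], [[0.41, 0.34, 0], 0], [[0.41, 0.34, 0], 0], [[0.41, 0.34, 0], 0]]}}

```text
clock: 1.83
tool_pos: [0.4983, 0.3713, 0.2926]
orientation: [-180.0, -0.0, -1.5]
force: [1.0, 1.6, -0.1]
opening: 0.0875
gripper_force: 0.0
```

{"api": "send_rows", "payload": {"deltas": [[[0.206, 0.17, 0], 0], [[0.206, 0.17, 0], 0], [[0.206, 0.17, 0], 0], [[0.206, 0.17, 0], 0], [[0.206, 0.17, 0], 0]]}}

```text
clock: 2.25
tool_pos: [0.6556, 0.2345, 0.2924]
orientation: [-180.0, -0.0, -1.5]
force: [0.5, 1.3, 0.5]
opening: 0.0871
gripper_force: 0.0
```

{"api": "send_rows", "payload": {"deltas": [[[0.014, 0.01, 0], 0], [[0.014, 0.01, 0.05], 0], [[0.014, 0.01, 0.1], 0], [[0.014, 0.01, 0.151], 0], [[0.014, 0.01, 0.151], 0]]}}

```text
clock: 2.67
tool_pos: [0.661, 0.2256, 0.1622]
orientation: [179.7, 0.7, -1.6]
force: [-2.2, -0.3, -2.9]
opening: 0.0877
gripper_force: 0.0
```

{"api": "send_rows", "payload": {"deltas": [[[-0.01, 0, 0], 0], [[-0.02, 0, 0], 0], [[-0.03, 0, 0], 0], [[-0.045, 0, 0], 0], [[-0.06, 0, 0], 0]]}}

```text
clock: 3.08
tool_pos: [0.6184, 0.2304, 0.1759]
orientation: [-179.8, -0.4, -1.4]
force: [1.7, 0.4, 3.6]
opening: 0.0876
gripper_force: 1.6
```

{"api": "send_rows", "payload": {"deltas": [[[-0.015, 0, 0], 0], [[-0.03, 0, 0], 0], [[-0.045, 0, 0], 0], [[-0.055, 0, 0], 0], [[-0.055, 0, 0], 0]]}}

```text
clock: 3.5
tool_pos: [0.5721, 0.2309, 0.174]
orientation: [-179.9, -0.1, -1.4]
force: [0.9, -0.0, 0.6]
opening: 0.0876
gripper_force: 0.0
```

```bash
python3 - <<'E'
from h import *
o=ctrl.get_obs(); print(o["clock"],np.round(o["tool_pos"],3),o["force"])
a=ctrl.snapshot("top"); b=ctrl.snapshot("side"); v=np.hstack([a["color"][150:290,200:440],b["color"][180:320,250:490]]); cv2.imwrite("pics/t1.png",cv2.resize(v[:,:,::-1],None,fx=1.6,fy=1.6))
E
```

```text
3.5 [0.572 0.231 0.174] [ 0.91556993 -0.03904451  0.63620139]
```

View pics/t1.png

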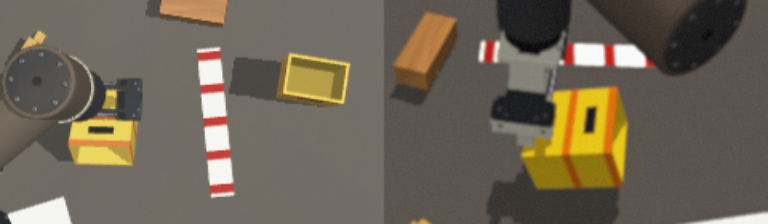

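The left crate has tipped towards the robot. Next is the right one.

{"api": "send_rows", "payload": {"deltas": [[[0.02, 0.01, -0.045], 0.03], [[0.035, 0.055, -0.07], 0.06], [[0.05, 0.105, -0.075], 0.09], [[0.065, 0.155, -0.075], 0.09], [[0.08, 0.205, -0.075], 0.09]]}}

```text
clock: 4.02
tool_pos: [0.6336, 0.0648, 0.2326]
orientation: [-179.9, -0.1, -9.6]
force: [1.0, 0.9, -0.3]
opening: 0.0879
gripper_force: 0.0
```

{"api": "send_rows", "payload": {"deltas": [[[0.005, 0.05, 0], 0], [[0.01, 0.1, 0], 0], [[0.015, 0.15, 0], 0], [[0.02, 0.2, 0], 0], [[0.025, 0.25, 0], 0]]}}

```text
clock: 4.43
tool_pos: [0.6189, -0.1366, 0.2317]
orientation: [180.0, -0.0, -9.6]
force: [1.0, 0.9, 0.2]
opening: 0.088
gripper_force: 0.0
```

```bash
python3 - <<'E'
from h import *
print(np.round(ctrl.get_obs()["tool_pos"],3),go(.691,-.214,.17,-9.6))
E
```

```text
[ 0.619 -0.137  0.232] (array([ 0.105,  0.08 , -0.005]), np.float64(-0.0))
```

{"api": "send_rows", "payload": {"deltas": [[[0.04, 0.03, 0], 0], [[0.08, 0.055, 0], 0], [[0.105, 0.072, 0], 0], [[0.105, 0.072, 0], 0], [[0.105, 0.072, 0.03], 0]]}}

```text
clock: 4.85
tool_pos: [0.6952, -0.2077, 0.2112]
orientation: [180.0, -0.4, -9.7]
force: [1.1, 0.1, 1.7]
opening: 0.0875
gripper_force: 0.0
```

{"api": "send_rows", "payload": {"deltas": [[[0, 0, 0.03], 0], [[0, 0, 0.045], 0], [[0, 0, 0.045], 0], [[-0.008, 0, 0.045], 0], [[-0.018, 0, 0.045], 0]]}}

```text
clock: 5.27
tool_pos: [0.6783, -0.2028, 0.1726]
orientation: [180.0, -0.1, -9.6]
force: [-0.6, 0.2, 0.2]
opening: 0.0872
gripper_force: 0.0
```

{"api": "send_rows", "payload": {"deltas": [[[-0.01, 0, 0], 0], [[-0.02, 0, 0], 0], [[-0.03, 0, 0], 0], [[-0.04, 0, 0], 0], [[-0.05, 0, 0], 0]]}}

```text
clock: 5.68
tool_pos: [0.6382, -0.196, 0.1728]
orientation: [-180.0, -0.2, -9.6]
force: [1.9, 0.3, 4.1]
opening: 0.0875
gripper_force: 2.0
```

{"api": "send_rows", "payload": {"deltas": [[[-0.015, 0, 0], 0], [[-0.03, 0, 0], 0], [[-0.045, 0, 0], 0], [[-0.055, 0, 0], 0], [[-0.055, 0, 0], 0]]}}

```text
clock: 6.1
tool_pos: [0.5923, -0.1884, 0.1711]
orientation: [-180.0, 0.1, -9.6]
force: [0.5, 0.6, 0.9]
opening: 0.0879
gripper_force: 0.0
```

{"api": "send_rows", "payload": {"deltas": [[[0.03, -0.02, -0.04], 0.02], [[0.06, -0.05, -0.06], 0.03], [[0.06, -0.1, -0.06], 0.04], [[0.06, -0.15, -0.06], 0.05], [[0.06, -0.2, -0.06], 0.06]]}}

```text
clock: 6.52
tool_pos: [0.6692, -0.0378, 0.219]
orientation: [180.0, 0.1, -15.1]
force: [1.5, 0.0, 0.1]
opening: 0.0878
gripper_force: 0.0
```

```bash
python3 - <<'E'
from h import *
o=ctrl.get_obs(); print(np.round(o["tool_pos"],3))
a=ctrl.snapshot("top"); b=ctrl.snapshot("side"); save(a,"t2"); save(b,"s2")
for x,y,yw in((.49,.223,-.02),(.51,-.18,-.17)):
    print(*[np.round(np.append(*fit(q,x,y,yw,.13,.08)),3) for q in([a,b],[a])])
for q in(a,b): print([(d["conf"],d["xy"]) for d in ctrl.boxes_of(q,"stamp")])
v=np.hstack([a["color"][150:290,200:440],b["color"][100:240,250:490]]); cv2.imwrite("pics/t2c.png",cv2.resize(v[:,:,::-1],None,fx=1.6,fy=1.6))
E
```

```text
[ 0.669 -0.038  0.219]Traceback (most recent call last):
  File "<stdin>", line 5, in <module>
  File "h.py", line 27, in fit
    k,l,st,_=cv2.connectedComponentsWithStats(m); i=1+np.argmax(st[1:,4])
                                                      ~~~~~~~~~^^^^^^^^^^
    return _wrapfunc(a, 'argmax', axis=axis, out=out, **kwds)
    return bound(*args, **kwds)
ValueError: attempt to get argmax of an empty sequence
```

```bash
python3 - <<'E'
from h import *
a=ctrl.snapshot("top"); b=ctrl.snapshot("side")
print(np.round(np.append(*fit([a,b],.49,.223,-.02,.13,.08)),3))
for x,y,yw in((.49,.223,-.02),(.51,-.18,-.17)): print(np.round(np.append(*fit([a],x,y,yw,.13,.08)),3))
for q in(a,b): print([(d["conf"],d["xy"]) for d in ctrl.boxes_of(q,"stamp")])
print(go(.53,.12,.15,0))
v=np.hstack([a["color"][150:290,200:440],b["color"][100:240,250:490]]); cv2.imwrite("pics/t2c.png",cv2.resize(v[:,:,::-1],None,fx=1.6,fy=1.6))
E
```

```text
Traceback (most recent call last):
  File "h.py", line 27, in fit
    k,l,st,_=cv2.connectedComponentsWithStats(m); i=1+np.argmax(st[1:,4])
                                                      ~~~~~~~~~^^^^^^^^^^
ValueError: attempt to get argmax of an empty sequence
```

```bash
python3 - <<'E'
from h import *
a=cv2.imread("pics/t2.png"); b=cv2.imread("pics/s2.png")
v=np.hstack([a[150:330,200:440],b[100:280,250:490]]); cv2.imwrite("pics/t2c.png",cv2.resize(v,None,fx=1.6,fy=1.6))
s=ctrl.snapshot("top"); print([np.round(proj(s,p)) for p in box(.49,.223,-.02,.13,.08)]); print(cv2.boundingRect(ymask(s)), go(.53,.12,.15,0))
E
```

```text
[array([286., 259.]), array([283., 260.]), array([252., 258.]), array([246., 259.]), array([288., 221.]), array([285., 220.]), array([253., 220.]), array([248., 219.])]
(158, 142, 475, 248) (array([-0.219, -0.147,  0.003]), np.float64(-0.166))
```

View pics/t2c.png

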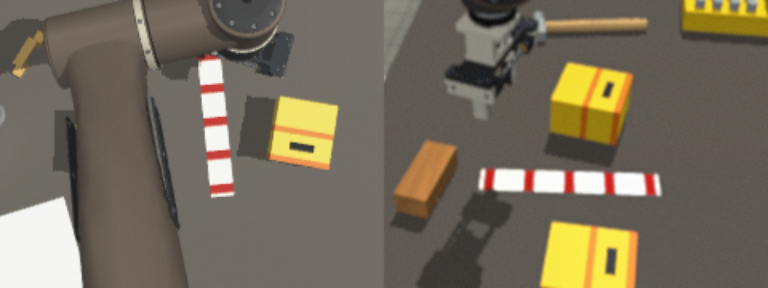

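Both crates lie on their sides; the right one shows at about (505,280) in full top coordinates. The next move turns the left crate counter-clockwise, away from the line, so the side camera can see its underside.

{"api": "send_rows", "payload": {"deltas": [[[-0.043, -0.029, 0.015], -0.06], [[-0.086, -0.058, 0.015], -0.12], [[-0.129, -0.087, 0.015], -0.166], [[-0.172, -0.116, 0.015], -0.166], [[-0.219, -0.147, 0.015], -0.166]], "gripper": 0}}

```text
clock: 7.18
tool_pos: [0.5318, 0.1162, 0.2071]
orientation: [180.0, 0.0, -0.2]
force: [0.3, 1.0, -0.0]
opening: 0.0599
gripper_force: 0.0
```

{"api": "send_rows", "payload": {"deltas": [[[0, 0, 0.04], 0], [[0, 0, 0.08], 0], [[0, 0, 0.12], 0], [[0, 0, 0.135], 0], [[0, 0, 0.135], 0]]}}

```text
clock: 7.6
tool_pos: [0.5312, 0.1146, 0.0961]
orientation: [179.8, 0.3, -0.2]
force: [0.4, -1.1, -1.1]
opening: 0.0265
gripper_force: 0.0
```

{"api": "send_rows", "payload": {"deltas": [[[0, -0.02, 0], 0], [[0, -0.04, 0], 0], [[0, -0.055, 0], 0], [[0, -0.07, 0], 0], [[0, -0.085, 0], 0]]}}

```text
clock: 8.02
tool_pos: [0.5336, 0.185, 0.1002]
orientation: [-180.0, -0.0, -0.1]
force: [1.5, -2.9, 1.0]
opening: 0.0008
gripper_force: 1.9
```

{"api": "send_rows", "payload": {"deltas": [[[0, -0.015, 0], 0], [[0, -0.03, 0], 0], [[0, -0.03, 0], 0], [[0, -0.01, 0], 0], [[0, 0.03, 0], 0]]}}

```text
clock: 8.43
tool_pos: [0.5336, 0.1628, 0.0993]
orientation: [-179.9, -0.1, 0.1]
force: [0.9, -0.5, 0.6]
opening: 0.0004
gripper_force: 0.0
```

```bash
python3 - <<'E'
from h import *
b=ctrl.snapshot("side"); a=ctrl.snapshot("top")
print([(d["conf"],d["xy"]) for d in ctrl.boxes_of(b,"stamp")])
cv2.imwrite("pics/s3.png",cv2.resize(b["color"][100:340,230:490,::-1],None,fx=2.4,fy=2.4))
E
```

```text
[(0.63, [0.5963, 0.7288])]
```

View pics/s3.png

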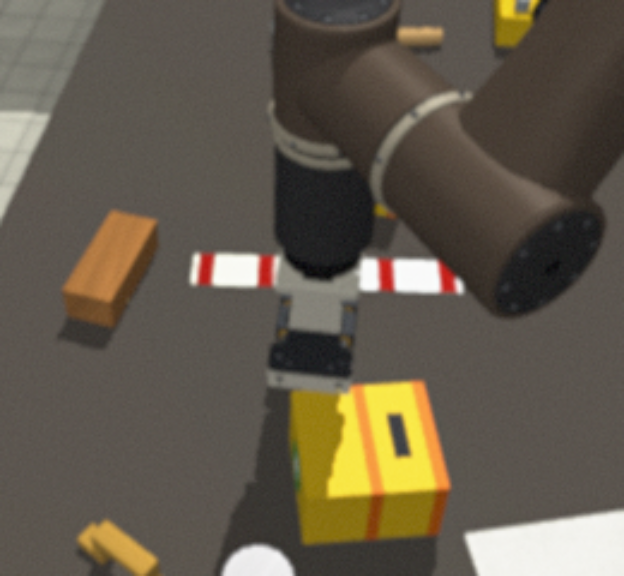

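There's a green sliver on the left crate's underside edge, at crop (296,470), which is full (353,296). I'll check the colour numerically and locate the crate.

```bash
python3 - <<'E'
from h import *
b=ctrl.snapshot("side"); a=ctrl.snapshot("top"); o=ctrl.get_obs(); print(np.round(o["tool_pos"],3))
h=cv2.cvtColor(b["color"],cv2.COLOR_RGB2HSV); g=cv2.inRange(h,(40,60,30),(90,255,255)); ys,xs=np.nonzero(g)
print([(x,y,h[y,x].tolist()) for x,y in zip(xs,ys) if 250<x<500 and 90<y<350][:15])
print(b["color"][290:304:2,350:357].tolist()[3])
for q in([b],[a,b],[a]):
    try: print(np.round(np.append(*fit(q,.49,.25,.3,.13,.08)),3))
    except Exception as e: print("x")
E
```

```text
[0.533 0.16  0.099]
[(np.int64(451), np.int64(203), [68, 68, 30]), (np.int64(460), np.int64(203), [53, 66, 35]), (np.int64(464), np.int64(212), [56, 64, 32]), (np.int64(351), np.int64(242), [86, 68, 30]), (np.int64(352), np.int64(288), [40, 143, 89]), (np.int64(353), np.int64(288), [42, 133, 94]), (np.int64(352), np.int64(289), [42, 115, 91]), (np.int64(353), np.int64(289), [44, 100, 99]), (np.int64(352), np.int64(290), [41, 103, 92]), (np.int64(353), np.int64(290), [48, 71, 107]), (np.int64(352), np.int64(291), [42, 78, 98]), (np.int64(354), np.int64(296), [42, 87, 109]), (np.int64(352), np.int64(297), [41, 65, 82]), (np.int64(353), np.int64(297), [57, 70, 98]), (np.int64(354), np.int64(297), [43, 91, 104])]
[[57, 52, 48], [70, 66, 49], [82, 84, 61], [84, 104, 81], [94, 109, 72], [126, 114, 41], [148, 123, 21]]
[0.473 0.284 0.229 0.021]
[0.473 0.284 0.228 0.927]
[0.472 0.233 0.373 0.898]
```

Green ring, white middle: the left crate carries the stamp. I'll lift off, turn and go to its far side.

{"api": "send_rows", "payload": {"deltas": [[[0, 0, -0.04], 0], [[0, 0, -0.08], 0.05], [[-0.02, -0.04, -0.11], 0.12], [[-0.04, -0.08, -0.11], 0.19], [[-0.06, -0.12, -0.11], 0.26]], "gripper": 1}}

```text
clock: 9.1
tool_pos: [0.4855, 0.2587, 0.1896]
orientation: [-179.7, -0.1, -23.9]
force: [0.4, 0.4, -0.6]
opening: 0.0284
gripper_force: 0.0
```

```bash
python3 - <<'E'
from h import *
a=ctrl.snapshot("top"); o=ctrl.get_obs(); print(o["clock"],np.round(o["tool_pos"],3),np.round(o["joint_pos"],0),o["orientation"][2])
t0=cv2.imread("pics/top0.png")[:,:,::-1]; u=cv2.minEnclosingCircle(np.argwhere(cv2.inRange(cv2.GaussianBlur(t0[200:235,160:195],(3,3),0),(150,150,150),(255,255,255))>0)[:,::-1].astype(np.float32))
print("can top",u,ray(a,(u[0][0]+160,u[0][1]+200),.17)); print(proj(a,(.55,.485,0)))
print(go(.455,.365,.12,-77))
E
```

```text
9.15 [0.484 0.263 0.189] [ 49.  14. -23.  -0. -52.  17.] -24.489865333913933
can top ((17.236841201782227, 19.5), 9.877814292907715) [0.54955345 0.47995149 0.17      ]
[195.37652974 221.59632327]
(array([-0.085, -0.101,  0.004]), np.float64(0.583))
```

{"api": "send_rows", "payload": {"deltas": [[[-0.03, -0.035, -0.01], 0.07], [[-0.06, -0.07, -0.01], 0.15], [[-0.089, -0.102, -0.01], 0.22], [[-0.089, -0.102, -0.01], 0.3], [[-0.089, -0.102, -0.01], 0.38]]}}

```text
clock: 9.57
tool_pos: [0.4515, 0.3626, 0.1951]
orientation: [-180.0, 0.0, -57.7]
force: [0.6, -1.3, 0.5]
opening: 0.0656
gripper_force: 0.0
```

{"api": "send_rows", "payload": {"deltas": [[[0, 0, 0], 0.07], [[0, 0, 0], 0.14], [[0, 0, 0], 0.2], [[0, 0, 0], 0.2], [[0, 0, 0], 0.2]]}}

```text
clock: 9.98
tool_pos: [0.4523, 0.3604, 0.1953]
orientation: [180.0, 0.0, -75.4]
force: [-0.6, -0.3, 0.8]
opening: 0.0874
gripper_force: 0.0
```

```bash
python3 - <<'E'
from h import *
b=ctrl.snapshot("side"); a=ctrl.snapshot("top"); o=ctrl.get_obs(); print(o["clock"],np.round(o["tool_pos"],4),np.round(o["joint_pos"],0),o["orientation"][2])
for q in([b],[a]):
    try: print(np.round(np.append(*fit(q,.473,.284,.23,.13,.08)),3))
    except Exception as e: print("x")
print(go(.4535,.367,.035,-77))
v=np.hstack([a["color"][150:330,160:400],b["color"][180:360,250:490]]); cv2.imwrite("pics/t4.png",cv2.resize(v[:,:,::-1],None,fx=1.6,fy=1.6))
E
```

```text
10.0833 [0.4524 0.3602 0.1953] [ 58.  16. -19.  -0. -55. -43.] -75.40862690445057
[0.468 0.29  0.111 0.503]
[0.514 0.291 0.168 0.517]
(array([-0.008, -0.003,  0.118]), np.float64(0.018))
```

View pics/t4.png

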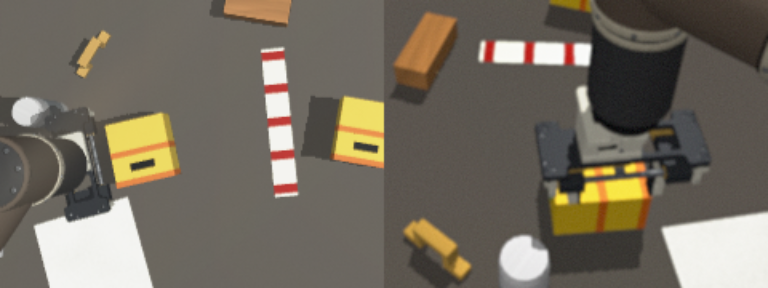

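Both crates show clearly, with the gripper hovering beyond the stamped crate's far side. Its top-face corners in the crop are about (106,123), (163,113), (180,172) and (119,187), and I'll turn those into a pose.

```bash
python3 - <<'E'
from h import *
a=ctrl.snapshot("top"); o=ctrl.get_obs()
P=np.array([ray(a,(160+u/1.6,150+w/1.6),.08)[:2] for u,w in((106,123),(163,113),(180,172),(119,187))]); print(P.round(3),P.mean(0).round(3))
m=ymask(a); m[:, :205]=0; m[:,290:]=0; m[:205]=0; c=max(cv2.findContours(m,0,1)[0],key=cv2.contourArea); print(cv2.approxPolyDP(cv2.convexHull(c),3,True)[:,0].tolist())
print([np.degrees(np.arctan2(*(P[i]-P[j]))) for i,j in((0,1),(3,2),(0,3),(1,2))])
E
```

```text
[[0.53  0.354]
 [0.551 0.237]
 [0.431 0.2  ]
 [0.401 0.323]] [0.478 0.278]
[[264, 221], [271, 255], [232, 264], [225, 229]]
[np.float64(-10.13633520746032), np.float64(-13.98597144706698), np.float64(76.71894094277431), np.float64(72.71799936215173)]
```

{"api": "send_rows", "payload": {"deltas": [[[-0.008, -0.003, 0], 0.018], [[-0.008, -0.003, 0.04], 0.018], [[-0.008, -0.003, 0.08], 0.018], [[-0.008, -0.003, 0.115], 0.018], [[-0.008, -0.003, 0.12], 0.018]]}}

```text
clock: 10.55
tool_pos: [0.4515, 0.3645, 0.0948]
orientation: [179.7, -0.3, -77.2]
force: [-0.5, -0.2, -0.4]
opening: 0.088
gripper_force: 0.0
```

{"api": "send_rows", "payload": {"deltas": [[[0, 0, 0], 0], [[0.01, 0, 0], 0], [[0.02, 0, 0], 0], [[0.03, 0, 0], 0], [[0.045, 0, 0], 0]]}}

```text
clock: 10.97
tool_pos: [0.4621, 0.3323, 0.1012]
orientation: [-179.8, 0.2, -77.2]
force: [-0.8, 4.7, 2.5]
opening: 0.0873
gripper_force: 2.2
```

{"api": "send_rows", "payload": {"deltas": [[[0.02, 0, 0], 0], [[0.04, 0, 0], 0], [[0.06, 0, 0], 0], [[0.08, 0, 0], 0], [[0.1, 0, 0], 0]]}}

```text
clock: 11.38
tool_pos: [0.4802, 0.2536, 0.1012]
orientation: [-179.8, 0.2, -77.2]
force: [-1.5, 5.2, 4.7]
opening: 0.0877
gripper_force: 2.9
```

```bash
python3 - <<'E'
from h import *
b=ctrl.snapshot("side"); a=ctrl.snapshot("top"); o=ctrl.get_obs(); print(o["clock"],np.round(o["tool_pos"],4),o["orientation"][2],o["force"])
for q in([b],[a],[a,b]):
    try: print(np.round(np.append(*fit(q,.50,.17,.23,.13,.08)),3))
    except Exception as e: print("x")
E
```

```text
11.4833 [0.4791 0.2511 0.1002] -77.35092277043604 [ 0.25483908 -0.01848869 -0.47688375]
[0.498 0.195 0.102 0.829]
[0.532 0.179 0.188 0.572]
[0.503 0.187 0.092 1.431]
```

{"api": "send_rows", "payload": {"deltas": [[[0.02, 0, 0], 0], [[0.04, 0, 0], 0], [[0.06, 0, 0], 0], [[0.08, 0, 0], 0], [[0.1, 0, 0], 0]]}}

```text
clock: 11.9
tool_pos: [0.4973, 0.1757, 0.1003]
orientation: [-179.9, 0.1, -77.2]
force: [-0.8, 4.2, 3.2]
opening: 0.0878
gripper_force: 2.3
```

{"api": "send_rows", "payload": {"deltas": [[[0.02, 0, 0], 0], [[0.04, 0, 0], 0], [[0.06, 0, 0], 0], [[0.08, 0, 0], 0], [[0.1, 0, 0], 0]]}}

```text
clock: 12.32
tool_pos: [0.515, 0.0976, 0.1003]
orientation: [-179.9, 0.0, -77.2]
force: [-0.9, 4.3, 3.2]
opening: 0.0877
gripper_force: 2.5
```

```bash
python3 - <<'E'
from h import *
a=ctrl.snapshot("top"); o=ctrl.get_obs(); p=o["tool_pos"]; y=np.radians(o["orientation"][2]); print(o["clock"],np.round(p,4),o["orientation"][2],o["force"])
m=p[:2]+.0695*np.array([np.cos(y),np.sin(y)]); print("mid",m,"line y",-(m[0]-.535)*.091+(m[1]+.001)*.996)
print(np.round(np.append(*fit([a],*m,.23,.13,.08)),3))
E
```

```text
12.3667 [0.5146 0.0953 0.0999] -77.25584936140231 [ 0.72663275 -1.62197568  0.32481781]
mid [0.5299406  0.02753293] line y 0.02887920287566641
[0.562 0.006 0.469 0.625]
```

{"api": "send_rows", "payload": {"deltas": [[[0.012, 0, 0], 0], [[0.024, 0, 0], 0], [[0.034, 0, 0], 0], [[0.034, 0, 0], 0], [[0.01, 0, 0], 0]]}}

```text
clock: 12.78
tool_pos: [0.5157, 0.0875, 0.0989]
orientation: [179.9, -0.0, -77.4]
force: [-0.4, 0.0, 0.1]
opening: 0.0874
gripper_force: 0.0
```

{"api": "send_rows", "payload": {"deltas": [[[-0.04, 0, 0], 0], [[-0.06, 0, -0.03], 0], [[-0.09, 0, -0.08], 0], [[-0.13, 0, -0.12], 0], [[-0.18, 0, -0.12], 0]]}}

```text
clock: 13.2
tool_pos: [0.4864, 0.2266, 0.1997]
orientation: [-179.7, 0.1, -77.3]
force: [1.5, 1.5, 0.0]
opening: 0.0873
gripper_force: 0.0
```

{"api": "send_rows", "payload": {"deltas": [[[-0.05, 0, -0.01], 0], [[-0.1, 0, -0.02], 0], [[-0.15, 0, -0.03], 0], [[-0.2, 0, -0.04], 0], [[-0.25, 0, -0.05], 0]]}}

```text
clock: 13.62
tool_pos: [0.4398, 0.4222, 0.2348]
orientation: [180.0, -0.1, -77.2]
force: [1.4, 0.4, -0.9]
opening: 0.0879
gripper_force: 0.0
```

```bash
python3 - <<'E'
from h import *
b=ctrl.snapshot("side"); a=ctrl.snapshot("top"); o=ctrl.get_obs(); print(o["clock"],np.round(o["tool_pos"],3),o["force"])
v=np.hstack([a["color"][150:330,160:440],b["color"][100:280,250:450]]); cv2.imwrite("pics/t5.png",cv2.resize(v[:,:,::-1],None,fx=1.6,fy=1.6))
for x,y,w in((.536,0,.23),(.51,-.18,-.17)):
  for q in([b],[a],[a,b]):
    f,e=fit(q,x,y,w,.13,.08); print(np.round(f,3),round(e,3),"line y",round(-(f[0]-.535)*.091+(f[1]+.001)*.996,3))
E
```

```text
13.7167 [0.44  0.426 0.235] [-0.34270017 -0.98131994 -0.44510385]
[ 0.541 -0.004  0.107] 0.259 line y -0.003
[0.563 0.005 0.205] 0.521 line y 0.004
[0.541 0.002 0.175] 0.787 line y 0.002
[ 0.538 -0.144 -0.072] 0.201 line y -0.142
[ 0.529 -0.186 -0.169] 0.526 line y -0.184
[ 0.536 -0.186 -0.072] 0.831 line y -0.184
```

View pics/t5.png

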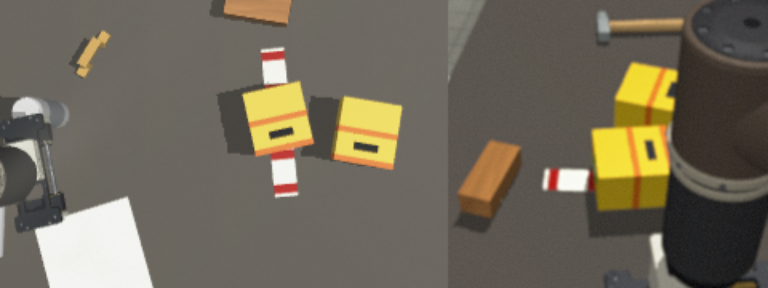

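The stamped crate lies across the line at crop (278,118). The other lies to its right at (367,132). I'll check both middles from the corners.

```bash
python3 - <<'E'
from h import *
a=ctrl.snapshot("top"); o=ctrl.get_obs()
for C in(((243,95),(300,82),(313,142),(258,156)),((340,97),(402,105),(392,168),(333,158))):
    P=np.array([ray(a,(160+u/1.6,150+w/1.6),.08)[:2] for u,w in C]); m=P.mean(0); print(P.round(3).tolist(),m.round(3),"line y",round(-(m[0]-.535)*.091+(m[1]+.001)*.996,3))
print(o["clock"],np.round(o["qvel"],2))
E
```

```text
[[0.588, 0.073], [0.615, -0.044], [0.493, -0.07], [0.464, 0.042]] [0.54 0.  ] line y 0.001
[[0.585, -0.125], [0.569, -0.251], [0.442, -0.229], [0.461, -0.11]] [ 0.514 -0.179] line y -0.175
13.7667 [-2.26 -1.06 -3.18 -0.69  0.05  1.16]
```

{"api": "send_rows", "payload": {"deltas": [[[0, 0, -0.02], 0], [[0, 0, -0.04], 0], [[0, 0, -0.06], 0], [[0, 0, -0.06], 0], [[0, 0, -0.06], 0]]}}

```text
clock: 14.18
tool_pos: [0.4411, 0.42, 0.2831]
orientation: [-180.0, 0.0, -77.3]
force: [0.1, -0.4, -0.9]
opening: 0.0874
gripper_force: 0.0
```

```bash
python3 -c "
from plant import ctrl
print(ctrl.get_obs()['tool_pos'],ctrl.close_job())"
```

```text
the job is handed in; nothing more can be done
[0.44112268 0.42002359 0.28306544] None
```

I tipped both crates onto their sides and pushed the stamped one (left of the line) to about 1 mm off the centre line; the other lies about 175 mm clear. The job is handed in at about 14 s of the 67 s allowed; no verdict came back.

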